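# Swap the empty salt-rod tube for the full spare

### The job

The three capped steel tubes in the wooden rack look alike, but one of them has no salt rod left in it and is much lighter. Find it by its weight, push it all the way through the swing flap in the lid of the returns bin so that the flap shuts again behind it, and stand the full spare tube from the worktop in the rack, so that in the end all three holes hold full tubes, upright and fully home. Do not knock over or shove aside the jars, mug, tin and mill that stand around.

Things in the scene. Friction and masses are not known exactly. Their poses are not given: they have to be found in the camera images.
- tube_a_c (a point): centre (half-way up) of one of three like tubes: steel cylinder 40 mm in diameter, 120 mm high, fixed wooden cap (top 14 mm, same diameter); z axis from foot to cap. Full (a loose salt rod inside, 0.30 to 0.38 kg in all) or empty (0.11 kg): one of the three is empty, at each start another, and it cannot be seen which. Seated, 75 mm of it stand out above the rack
- tube_b_c (a point): the same for the second of the three like tubes (full or empty, see tube_a_c)
- tube_c_c (a point): the same for the third of the three like tubes (full or empty, see tube_a_c)
- spare_c (a point): centre (half-way up) of the spare tube, which stands upright on the open worktop: outside like the others (40 mm in diameter, 120 mm high), always full, 0.33 kg
- tube_a: the tube of tube_a_c; origin at the centre of its foot
- tube_b: the tube of tube_b_c; origin at the centre of its foot
- tube_c: the tube of tube_c_c; origin at the centre of its foot
- spare: the spare tube; origin at the centre of its foot
- rack: fixed block of brown wood 76 x 250 x 60 mm with three round holes in a row along its long side (its y axis), 85 mm apart; origin at the centre of its underside, z up
- hole_1 (a point): centre of the mouth of the rack's hole at its +y end, at the rack's top face, 60 mm above the worktop; hole 44 mm in diameter (tube 40), 45 mm deep, 3 mm chamfer. A seated tube's centre is 15 mm above this point
- hole_2 (a point): the same for the middle hole
- hole_3 (a point): the same for the hole at the rack's -y end
- bin: fixed white returns bin 180 (x) x 130 (y) x 190 mm high with a steel lid; hollow, with a floor inside that slopes down from its +x to its -x side so that a tube topples clear of the flap; origin at the centre of its underside, z up
- mouth (a point): centre of the mouth in the bin's lid, at the lid's top face, 190 mm above the worktop; the mouth is 66 mm (bin's x) by 84 mm (bin's y), filled by the flap; x and y axes as the bin's
- flap_mid (a point): centre of the flap's upper face: a thin steel panel level with the lid, hinged along the mouth's edge on the bin's +x side. Pushed from above it swings down into the bin; when open it takes up about 8 mm of the mouth at the hinge side
- flap (a joint): angle of the flap, rad: 0 shut, 1.45 hanging fully open; a weak spring shuts it (under 1.5 N at its free edge), and the pinch of the spring may hold a light tube that is let go of half-way, which then has to be pushed on down
- jam_jar: bystander: round jar, 69 mm wide, 99 mm high, origin at its underside
- mug: bystander: white mug, 82 x 112 mm, 94 mm high, origin at its underside
- tuna_tin: bystander: flat tin, 86 mm wide, 40 mm high, origin at its underside
- pepper_mill: bystander: wooden mill, 58 mm wide, 170 mm high, origin at its underside
- dropper: bystander: small dropper bottle, 33 mm wide, 102 mm high, origin at its underside

How it is judged:
On the way:
1. one of the tubes from the rack is inside the bin and the flap has shut behind it (((z of tube_a_c in the frame of mouth below -0.03 m and x of tube_a_c in the frame of mouth between -0.09 and 0.09 m and y of tube_a_c in the frame of mouth between -0.065 and 0.065 m) or (z of tube_b_c in the frame of mouth below -0.03 m and x of tube_b_c in the frame of mouth between -0.09 and 0.09 m and y of tube_b_c in the frame of mouth between -0.065 and 0.065 m) or (z of tube_c_c in the frame of mouth below -0.03 m and x of tube_c_c in the frame of mouth between -0.09 and 0.09 m and y of tube_c_c in the frame of mouth between -0.065 and 0.065 m)) and value of joint flap below 0.08 rad), for 0.2 s.
At the end, for the whole second after the job is handed in: One of the three rack tubes lies in the bin, centre 30 mm or more below the lid, flap shut (under 0.08 rad); the other two and the spare stand at rest in the rack's holes, within 6 mm of centre, 0.12 rad of upright, 5 mm of the floor, each pressing on the rack with over 2 N (a full tube) ((((z of tube_a_c in the frame of mouth below -0.03 m and x of tube_a_c in the frame of mouth between -0.09 and 0.09 m and y of tube_a_c in the frame of mouth between -0.065 and 0.065 m) and ((horizontal distance between tube_b_c and hole_1 below 0.006 m or horizontal distance between tube_b_c and hole_2 below 0.006 m or horizontal distance between tube_b_c and hole_3 below 0.006 m) and z of tube_b_c in the frame of rack below 0.08 m and angle between tube_b_c's own z axis and vertical below 0.12 rad and contact force between tube_b and rack above 2 N) and ((horizontal distance between tube_c_c and hole_1 below 0.006 m or horizontal distance between tube_c_c and hole_2 below 0.006 m or horizontal distance between tube_c_c and hole_3 below 0.006 m) and z of tube_c_c in the frame of rack below 0.08 m and angle between tube_c_c's own z axis and vertical below 0.12 rad and contact force between tube_c and rack above 2 N)) or ((z of tube_b_c in the frame of mouth below -0.03 m and x of tube_b_c in the frame of mouth between -0.09 and 0.09 m and y of tube_b_c in the frame of mouth between -0.065 and 0.065 m) and ((horizontal distance between tube_a_c and hole_1 below 0.006 m or horizontal distance between tube_a_c and hole_2 below 0.006 m or horizontal distance between tube_a_c and hole_3 below 0.006 m) and z of tube_a_c in the frame of rack below 0.08 m and angle between tube_a_c's own z axis and vertical below 0.12 rad and contact force between tube_a and rack above 2 N) and ((horizontal distance between tube_c_c and hole_1 below 0.006 m or horizontal distance between tube_c_c and hole_2 below 0.006 m or horizontal distance between tube_c_c and hole_3 below 0.006 m) and z of tube_c_c in the frame of rack below 0.08 m and angle between tube_c_c's own z axis and vertical below 0.12 rad and contact force between tube_c and rack above 2 N)) or ((z of tube_c_c in the frame of mouth below -0.03 m and x of tube_c_c in the frame of mouth between -0.09 and 0.09 m and y of tube_c_c in the frame of mouth between -0.065 and 0.065 m) and ((horizontal distance between tube_a_c and hole_1 below 0.006 m or horizontal distance between tube_a_c and hole_2 below 0.006 m or horizontal distance between tube_a_c and hole_3 below 0.006 m) and z of tube_a_c in the frame of rack below 0.08 m and angle between tube_a_c's own z axis and vertical below 0.12 rad and contact force between tube_a and rack above 2 N) and ((horizontal distance between tube_b_c and hole_1 below 0.006 m or horizontal distance between tube_b_c and hole_2 below 0.006 m or horizontal distance between tube_b_c and hole_3 below 0.006 m) and z of tube_b_c in the frame of rack below 0.08 m and angle between tube_b_c's own z axis and vertical below 0.12 rad and contact force between tube_b and rack above 2 N))) and (horizontal distance between spare_c and hole_1 below 0.006 m or horizontal distance between spare_c and hole_2 below 0.006 m or horizontal distance between spare_c and hole_3 below 0.006 m) and z of spare_c in the frame of rack below 0.08 m and angle between spare_c's own z axis and vertical below 0.12 rad and contact force between spare and rack above 2 N and value of joint flap below 0.08 rad and linear speed of each of tube_a, tube_b, tube_c, spare below 0.03 m/s); the robot touches nothing.
It fails at once if the jam jar is shoved aside (over 40 mm) or tipped over (distance of jam_jar from where it was at the start of the episode above 0.04 m or angle between jam_jar's own z axis and vertical above 0.5 rad).
It fails at once if the mug is shoved aside (over 40 mm) or tipped over (distance of mug from where it was at the start of the episode above 0.04 m or angle between mug's own z axis and vertical above 0.5 rad).
It fails at once if the tuna tin is shoved aside (over 40 mm) or tipped over (distance of tuna_tin from where it was at the start of the episode above 0.04 m or angle between tuna_tin's own z axis and vertical above 0.5 rad).
It fails at once if the pepper mill is shoved aside (over 40 mm) or tipped over (distance of pepper_mill from where it was at the start of the episode above 0.04 m or angle between pepper_mill's own z axis and vertical above 0.5 rad).
It fails at once if the dropper is shoved aside (over 40 mm) or tipped over (distance of dropper from where it was at the start of the episode above 0.04 m or angle between dropper's own z axis and vertical above 0.5 rad).
It also fails if it takes over 72 s, if anything falls off the work surface, if the arm or the gripper's body presses on something with over 40 N, if the wrist force passes 120 N, or if a joint passes its speed limit or range.

### The arm

A 6-joint arm with a two-finger parallel gripper is mounted at the origin on a cart in front of the work surface, level with it; the furniture and walls round the work are solid. World frame = base frame: x ahead of the robot, y to its left, z up, the work surface at z = 0. Lengths are in m, angles in rad, forces in N, time in s.
With the tool pointing down it reaches from about 0.35 to 0.775 m from the base axis. Payload 7.3 kg.
Tool frame: the origin (TCP) lies at the very end of the fingers, on their centre line; the grasp point (between the pads) lies 19 mm behind it; z points along the fingers, y is the line along which they close (so a half turn about z gives the same grasp; the last joint's range is limited). The gripper opens to 92 mm and grips with 3 to 60 N. Pads are 19 mm wide; open, the fingers measure 130 mm over their backs; the gripper's body (75 mm by 190 mm) begins 47 mm behind the grasp point.
Start: joints at [-1.467, 0.342, 1.524, -0, 1.275, -0.146], TCP at [0.13, -0.509, 0.227] pointing down, gripper open.
Joint ranges: [-2.53, 2.53], [-0.77, 2.02], [0.04, 2.7], [-1, 4.14], [0.28, 2.66], [-3.11, 3.11]. Speed limits (rad/s): [2.57, 2.57, 3.14, 3.14, 3.14, 3.14].

### API

Orientations are given as [roll, pitch, yaw] about the fixed x, y, z axes, in that order (R = Rz(yaw) Ry(pitch) Rx(roll)).
In Python, from cell import robot gives the robot as it stands.
- The arm moves only by the tool apply_moves, never from a script. Its argument "rows" is a list of rows, each an object with "xyz": the shift along the tool's x, y, z in mm, a list of three; "turn": the turn about the tool's z in rad. A call has 1 to 10 rows; each row shifts and turns the commanded pose from where the row before left it, along the tool's axes as they then stand; what a row does not reach is not made up. A row lasts 1/8 s, in which the tool goes at most 62.5 mm and 10.7 degrees, less where a joint would pass 70% of its speed; a pose out of reach is approached as far as the arm can. A call with a gripper value outside its range is refused whole. "gripper" is the opening, from 0 (shut) to 1 (fully open), set as the call begins (left out, the last holds). The fingers move at their own pace and stop on an object; "newtons" is the grip in N (left out, the last holds). Time passes only in rows, so rows that do not move let the fingers close. It gives the time, the measured TCP pose, the force and the opening at its end, in the units of the state.
- robot.observe(): the state, without advancing time (a new reading comes with each control period).
- robot.read_camera(name): name is "side" or "top"; returns a dict with "frame" (400x640x3 uint8, blue, green, red), "mtx" (3x3 intrinsics, pixels), "distortion" ([k1, k2, p1, p2, k3] as OpenCV has them; the pictures are not rectified), "R" (3x3) and "t" (3): a world point X has camera coordinates R X + t. Camera axes: x right, y down, z forward; pixel columns grow to the right and rows downward; lengths in m; the calibration is good to about 2 mm. A picture is of the moment at which its call begins. There is no depth.
- robot.hand_in(): hands the job in, once; it reports no verdict.
The state is a dict: "time": time; "qpos": joint angles; "qvel": joint speeds; "joint_efforts": joint torques, N m; "tool_pos": TCP position; "tool_rot": TCP orientation; "contact_force": force on the tool from outside, world axes, zero at the start; "torque": the same for the moment, N m; "opening": finger opening in m.
Only numpy, scipy, OpenCV 4.12 (cv2) and the standard library are available. Lean on these libraries where they do the work, as an engineer would, in place of code of your own. Each camera call takes 0.05 s, during which the arm holds its last target. There are 200 camera calls.

## Working session

There is one attempt and no reset: what is moved stays moved. The work goes in short steps, Python scripts to look and compute and a tool call to move; the robot and the scene stay as the last step left them, time stands still between calls to the robot, and variables do not carry over. Pictures are saved under pics/ and viewed, on a budget of 10 in all, crops included, one or two more only if the job needs it, and the job is handed in when it is done.

Besides the shell and the picture viewer there is one more tool, called as name(argument=value, ...) on one line, values as JSON. apply_moves: Moves the arm, as the interface text tells. Its arguments: {"type":"object","properties":{"rows":{"type":"array"},"gripper":{"type":"number"},"newtons":{"type":"number"}},"required":["rows"]}

```bash
mkdir -p pics; cat > h.py <<'E'
import cv2,numpy as np
from cell import robot
def shot(n,f):
    c=robot.read_camera(n); cv2.imwrite('pics/'+f,c['frame']); return c
def ray(c,u,v):
    p=cv2.undistortPoints(np.array([[[u,v]]],float),np.array(c['mtx']),np.array(c['distortion'],float))[0,0]
    R=np.array(c['R']);t=np.array(c['t']); return -R.T@t, R.T@np.array([p[0],p[1],1])
def atz(c,u,v,z):
    o,d=ray(c,u,v); return o+d*(z-o[2])/d[2]
def proj(c,X):
    return cv2.projectPoints(np.array(X,float).reshape(-1,3),cv2.Rodrigues(np.array(c['R']))[0],np.array(c['t'],float),np.array(c['mtx']),np.array(c['distortion'],float))[0][:,0]
E
python3 - <<'E'
from h import *
for n in('top','side'):
    c=shot(n,n+'1.png'); print(n,-np.array(c['R']).T@c['t'],np.array(c['R'])[2],c['mtx'][0][0])
print(robot.observe())
E
```

```text
top [ 0.33708198 -0.00785205  1.3354115 ] [ 0.12285462  0.02339676 -0.99214885] 441.13221494693005
side [ 0.37801561 -1.10827466  0.78427543] [ 0.10579306  0.86454471 -0.4912945 ] 486.947760948494
{'time': 0.1, 'qpos': array([-1.46706548e+00,  3.42648707e-01,  1.52490555e+00, -1.50926704e-05,
        1.27540099e+00, -1.46035761e-01]), 'qvel': array([ 0.00113176, -0.00071095, -0.00214333,  0.00054754, -0.00113806,
       -0.00092196]), 'joint_efforts': array([ 9.82642814e-04, -4.32003880e+01, -2.44694638e+01,  7.19205779e-02,
        5.26048732e-02, -4.66094934e-05]), 'tool_pos': array([ 0.12972987, -0.50835073,  0.22612228]), 'tool_rot': array([-3.14024247e+00, -1.84000752e-04,  2.49770892e-01]), 'contact_force': array([-0.19764234, -0.05709122, -0.49889347]), 'torque': array([-0.01188273,  0.03177725,  0.03320507]), 'opening': 0.09227660749229248}
```

View pics/top1.png

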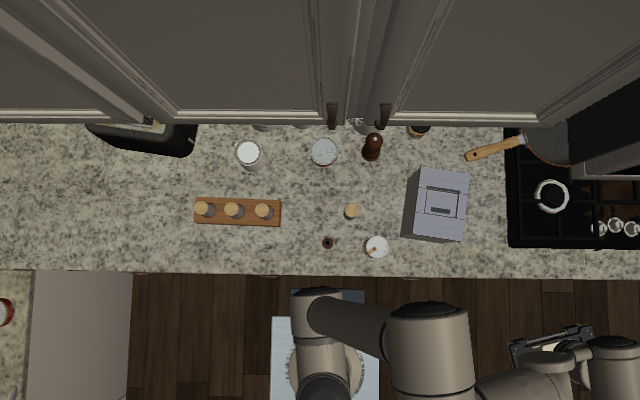

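View pics/side1.png

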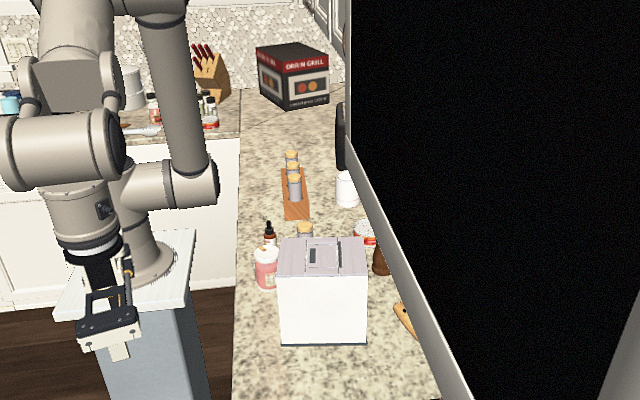

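Top view (+x up, -y right): tube caps are at about (203,208), (232,209) and (264,210), the spare's cap at (351,210) and the bin's mouth near (441,201). The dropper is at (327,242), the jar at (376,246), the mill at (373,147), the tin at (323,152) and the mug at (249,153). I'll zoom in for exact pixels.

```bash
python3 - <<'E'
from h import *
im=cv2.imread('pics/top1.png')
a=cv2.resize(im[180:240,185:285],None,fx=8,fy=8,interpolation=cv2.INTER_CUBIC)[:, :800]
b=cv2.resize(im[160:250,335:485],None,fx=5.33,fy=5.33,interpolation=cv2.INTER_CUBIC)
cv2.imwrite('pics/z1.png',cv2.resize(np.vstack([cv2.resize(a,(800,480)),cv2.resize(b,(800,480))]),(500,600)))
c=robot.read_camera('top')
for n,u,v,z in [('A',203,208,.135),('B',232,209,.135),('C',264,210,.135),('S',351,210,.12),('mouth',441,201,.19),('drop',327,242,.1),('jar',376,246,.099),('mill',373,140,.17),('tin',323,152,.04),('mug',249,153,.094)]:
    print(n,atz(c,u,v,z).round(3))
E
```

```text
A [0.455 0.34  0.135]
B [0.453 0.259 0.135]
C [0.452 0.17  0.135]
S [ 0.456 -0.069  0.12 ]
mouth [ 0.476 -0.299  0.19 ]
drop [ 0.368 -0.003  0.1  ]
jar [ 0.359 -0.14   0.099]
mill [ 0.642 -0.124  0.17 ]
tin [0.638 0.012 0.04 ]
mug [0.62  0.225 0.094]
```

View pics/z1.png

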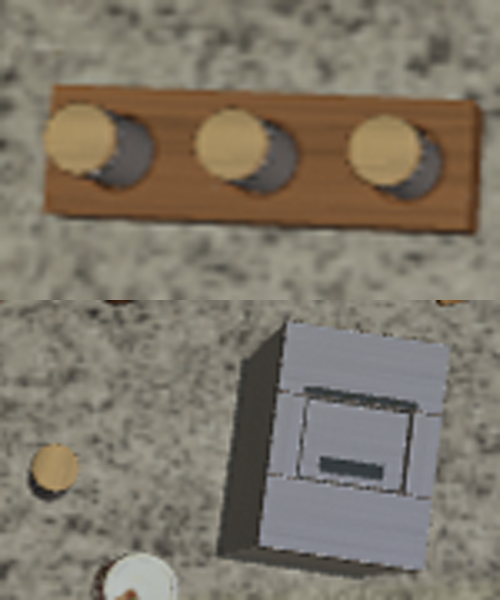

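Rack caps are at (201,208), (231.4,209) and (262,210), and the spare's cap at (351.5,210.4). The bin lid and flap outline are clear, with the hinge on the upper (+x) side.

```bash
cat >> h.py <<'E'
def move(P,yaw,slow=62):
    s=robot.observe(); from scipy.spatial.transform import Rotation as Ro
    R=Ro.from_euler('xyz',s['tool_rot']).as_matrix()
    return (R.T@(np.array(P)-s['tool_pos'])*1000).round(1)
E
python3 - <<'E'
from h import *
c=robot.read_camera('top')
p=[atz(c,u,v,.135) for u,v in [(201,208),(231.4,209),(262,210)]]; print(np.round(p,4), np.linalg.norm(p[0]-p[2]))
r=[atz(c,185+x/5,180+y/5,.06)[:2] for x,y in [(55,85),(480,101),(475,233),(43,213)]]
r=np.array(r);print('rack',r.round(4),r.mean(0))
d=p[0]-p[2];print('yaw',np.arctan2(-d[0],d[1]))
print('S',atz(c,351.5,210.4,.12))
f=lambda L:np.array([atz(c,335+x/3.333,160+(y-300)/3.333,.19)[:2] for x,y in L])
l=f([(287,322),(450,345),(424,570),(260,545)]);print('lid',l.round(4),l.mean(0))
m=f([(305,393),(416,407),(407,493),(298,480)]);print('mouth',m.round(4),m.mean(0))
e=(l[0]-l[3]+l[1]-l[2]);print('binyaw',np.arctan2(e[1],e[0]))
E
```

```text
[[0.4547 0.3451 0.135 ]
 [0.4531 0.2605 0.135 ]
 [0.4516 0.1759 0.135 ]] 0.1692024355729037
rack [[0.4943 0.3836]
 [0.4882 0.1326]
 [0.4112 0.1335]
 [0.4189 0.3869]] [0.4531541  0.25914679]
yaw -0.018456397126286612
S [ 0.45536493 -0.06998158  0.12      ]
lid [[ 0.5668 -0.2487]
 [ 0.5501 -0.3768]
 [ 0.3732 -0.3522]
 [ 0.3908 -0.2256]] [ 0.47022647 -0.30085099]
mouth [[ 0.5103 -0.2621]
 [ 0.5004 -0.3489]
 [ 0.4327 -0.3403]
 [ 0.4417 -0.2557]] [ 0.47130477 -0.30173664]
binyaw -0.1343208050652431
```

apply_moves(rows=[{"xyz": [0,0,-40],"turn": -0.165},{"xyz": [0,0,0],"turn": -0.165},{"xyz": [0,0,0],"turn": -0.165},{"xyz": [0,0,0],"turn": -0.165},{"xyz": [0,0,0],"turn": -0.165},{"xyz": [0,0,0],"turn": -0.165},{"xyz": [0,0,0],"turn": -0.165},{"xyz": [0,0,0],"turn": -0.165},{"xyz": [25,40,0],"turn": 0},{"xyz": [25,40,0],"turn": 0}])

```text
time: 1.45
tool_pos: [0.2104, -0.4582, 0.2664]
tool_rot: [-3.142, -0.001, 1.568]
contact_force: [0.7, -0.2, -0.0]
opening: 0.0922
```

apply_moves(rows=[{"xyz": [40,45,0]},{"xyz": [40,45,0]},{"xyz": [40,45,0]},{"xyz": [40,45,0]},{"xyz": [60,10,0]},{"xyz": [60,10,0]},{"xyz": [60,10,0]},{"xyz": [60,10,0]},{"xyz": [60,10,0]},{"xyz": [60,10,0]}])

```text
invalid input at $.rows[0]: expected keys xyz, turn
```

apply_moves(rows=[{"xyz": [57,0,-10]},{"xyz": [57,0,0]},{"xyz": [0,0,0]},{"xyz": [0,0,0]}])

```text
invalid input at $.rows[0]: expected keys xyz, turn
```

apply_moves(rows=[{"xyz": [40,45,0],"turn": 0},{"xyz": [40,45,0],"turn": 0},{"xyz": [40,45,0],"turn": 0},{"xyz": [40,45,0],"turn": 0},{"xyz": [60,10,0],"turn": 0},{"xyz": [60,10,0],"turn": 0},{"xyz": [60,10,0],"turn": 0},{"xyz": [60,10,0],"turn": 0},{"xyz": [60,10,0],"turn": 0},{"xyz": [60,10,0],"turn": 0}])

```text
time: 2.7
tool_pos: [0.4504, 0.0629, 0.2668]
tool_rot: [3.141, 0.0, 1.57]
contact_force: [0.3, -1.0, -0.7]
opening: 0.092
```

apply_moves(rows=[{"xyz": [55,0,0],"turn": 0},{"xyz": [55,0,0],"turn": 0},{"xyz": [0,0,0],"turn": 0},{"xyz": [0,0,0],"turn": 0}])

```text
time: 3.2
tool_pos: [0.4503, 0.1707, 0.2664]
tool_rot: [-3.141, 0.001, 1.571]
contact_force: [-0.8, 0.1, 0.4]
opening: 0.0919
```

apply_moves(rows=[{"xyz": [5,1,0],"turn": 0},{"xyz": [0,0,50],"turn": 0},{"xyz": [0,0,50],"turn": 0},{"xyz": [0,0,40],"turn": 0},{"xyz": [0,0,20],"turn": 0},{"xyz": [0,0,0],"turn": 0}])

```text
time: 3.95
tool_pos: [0.4509, 0.1748, 0.1055]
tool_rot: [-3.138, 0.001, 1.568]
contact_force: [0.8, 0.4, -0.1]
opening: 0.0919
```

apply_moves(rows=[{"xyz": [0,0,0],"turn": 0},{"xyz": [0,0,0],"turn": 0},{"xyz": [0,0,0],"turn": 0},{"xyz": [0,0,0],"turn": 0},{"xyz": [0,0,0],"turn": 0}], gripper=0.3, newtons=25)

```text
time: 4.58
tool_pos: [0.4515, 0.176, 0.1068]
tool_rot: [3.141, 0.0, 1.57]
contact_force: [-0.4, -1.2, -0.2]
opening: 0.0462
```

apply_moves(rows=[{"xyz": [0,0,-10],"turn": 0},{"xyz": [0,0,-10],"turn": 0},{"xyz": [0,0,0],"turn": 0},{"xyz": [0,0,0],"turn": 0},{"xyz": [0,0,0],"turn": 0}])

```text
time: 5.2
tool_pos: [0.4512, 0.1759, 0.1264]
tool_rot: [-3.141, 0.0, 1.57]
contact_force: [0.3, -0.8, -2.8]
opening: 0.0395
```

```bash
cat >> h.py <<'E'
def F(n=6):
    a=[]
    for _ in range(n): robot.read_camera('top'); a.append(robot.observe()['contact_force'])
    return np.mean(a,0).round(2),np.std(a,0).round(2)
E
python3 -c "from h import *
print(F(),robot.observe()['tool_pos'],robot.observe()['opening'])"
```

```text
(array([ 0.05,  0.23, -3.44]), array([0.64, 0.43, 0.38])) [0.4514462  0.17592396 0.12656001] 0.03926277958821841
```

apply_moves(rows=[{"xyz": [0,0,10],"turn": 0},{"xyz": [0,0,10],"turn": 0},{"xyz": [0,0,0],"turn": 0},{"xyz": [0,0,0],"turn": 0}])

```text
time: 6.0
tool_pos: [0.4545, 0.1763, 0.1085]
tool_rot: [3.134, -0.001, 1.57]
contact_force: [2.7, -0.9, 10.7]
opening: 0.0391
```

apply_moves(rows=[{"xyz": [0,0,0],"turn": 0},{"xyz": [0,0,0],"turn": 0},{"xyz": [0,0,0],"turn": 0},{"xyz": [0,0,-25],"turn": 0},{"xyz": [0,0,-25],"turn": 0},{"xyz": [42,1,0],"turn": 0},{"xyz": [43,1,0],"turn": 0},{"xyz": [0,0,25],"turn": 0},{"xyz": [0,0,25],"turn": 0},{"xyz": [0,0,0],"turn": 0}], gripper=0.9)

```text
time: 7.25
tool_pos: [0.4521, 0.2605, 0.1049]
tool_rot: [-3.137, 0.002, 1.57]
contact_force: [0.1, -0.1, -0.1]
opening: 0.0823
```

apply_moves(rows=[{"xyz": [0,0,0],"turn": 0},{"xyz": [0,0,0],"turn": 0},{"xyz": [0,0,0],"turn": 0},{"xyz": [0,0,0],"turn": 0},{"xyz": [0,0,0],"turn": 0},{"xyz": [0,0,0],"turn": 0},{"xyz": [0,0,-10],"turn": 0},{"xyz": [0,0,-10],"turn": 0},{"xyz": [0,0,0],"turn": 0},{"xyz": [0,0,0],"turn": 0}], gripper=0.3, newtons=25)

```text
time: 8.5
tool_pos: [0.4533, 0.2609, 0.1266]
tool_rot: [-3.141, 0.0, 1.57]
contact_force: [-0.5, 0.3, -4.0]
opening: 0.0393
```

```bash
python3 -c "from h import *
print(F(),robot.observe()['tool_pos'],robot.observe()['opening'])"
```

```text
(array([ 0.09,  0.14, -3.74]), array([0.66, 0.45, 0.49])) [0.45345621 0.26088714 0.12643677] 0.03907488279592488
```

apply_moves(rows=[{"xyz": [0,0,8],"turn": 0},{"xyz": [0,0,8],"turn": 0},{"xyz": [0,0,0],"turn": 0},{"xyz": [0,0,0],"turn": 0}])

```text
time: 9.3
tool_pos: [0.4536, 0.261, 0.1106]
tool_rot: [-3.141, 0.0, 1.57]
contact_force: [0.6, 0.6, -3.1]
opening: 0.0391
```

```bash
python3 - <<'E'
from h import *
s=robot.observe();print(s['contact_force'],s['tool_pos'],s['tool_rot'])
c=shot('side','s2.png')
im=c['frame'][130:230,230:360]
t=robot.read_camera('top')['frame'][180:240,185:285]
cv2.imwrite('pics/z2.png',np.hstack([cv2.resize(im,(400,308),interpolation=2),cv2.resize(t,(400,308),interpolation=2)]))
E
```

```text
[ 0.6338372   0.5529393  -3.14080844] [0.4536089  0.26095116 0.11059667] [-3.14147312e+00  1.48005715e-04  1.56978763e+00]
```

View pics/z2.png

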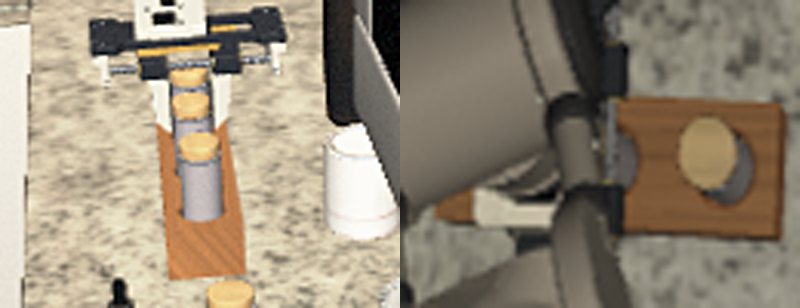

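Tube C is seated again: its cap is still at top pixel (262,210) and it stands upright in the side view. B is held about 4 mm above the floor. I'll lower and release it, then weigh A.

apply_moves(rows=[{"xyz": [0,0,3],"turn": 0},{"xyz": [0,0,0],"turn": 0}])

```text
time: 9.65
tool_pos: [0.4534, 0.2609, 0.1075]
tool_rot: [-3.141, 0.0, 1.57]
contact_force: [-0.0, -0.3, -3.8]
opening: 0.0392
```

apply_moves(rows=[{"xyz": [0,0,0],"turn": 0},{"xyz": [0,0,0],"turn": 0},{"xyz": [0,0,0],"turn": 0},{"xyz": [0,0,-25],"turn": 0},{"xyz": [0,0,-25],"turn": 0},{"xyz": [42,1,0],"turn": 0},{"xyz": [42,0,0],"turn": 0},{"xyz": [0,0,30],"turn": 0},{"xyz": [0,0,22],"turn": 0},{"xyz": [0,0,0],"turn": 0}], gripper=0.9)

```text
time: 10.9
tool_pos: [0.4537, 0.3445, 0.1043]
tool_rot: [-3.139, 0.002, 1.57]
contact_force: [0.4, 0.3, 0.6]
opening: 0.0826
```

apply_moves(rows=[{"xyz": [0,0,0],"turn": 0},{"xyz": [0,0,0],"turn": 0},{"xyz": [0,0,0],"turn": 0},{"xyz": [0,0,0],"turn": 0},{"xyz": [0,0,0],"turn": 0},{"xyz": [0,0,0],"turn": 0},{"xyz": [0,0,-10],"turn": 0},{"xyz": [0,0,-10],"turn": 0},{"xyz": [0,0,0],"turn": 0},{"xyz": [0,0,0],"turn": 0}], gripper=0.3, newtons=25)

```text
time: 12.15
tool_pos: [0.4546, 0.3449, 0.1257]
tool_rot: [-3.142, 0.0, 1.57]
contact_force: [-0.4, 0.4, -1.2]
opening: 0.0393
```

```bash
python3 -c "from h import *
print(F(),robot.observe()['tool_pos'],robot.observe()['opening'])"
```

```text
(array([ 0.12,  0.09, -0.88]), array([0.25, 0.4 , 0.6 ])) [0.45454624 0.34490706 0.12543576] 0.039071186117224696
```

Weights: C 3.4 N, B 3.7 N, A 0.9 N, so A is the empty one. I'll carry it to the bin.

apply_moves(rows=[{"xyz": [0,0,-40],"turn": 0},{"xyz": [0,0,-55],"turn": 0},{"xyz": [0,0,-55],"turn": 0},{"xyz": [0,0,-55],"turn": 0},{"xyz": [-50,0,0],"turn": 0},{"xyz": [-50,0,0],"turn": 0},{"xyz": [-50,0,0],"turn": 0},{"xyz": [-50,0,0],"turn": 0},{"xyz": [-50,0,0],"turn": 0},{"xyz": [-50,0,0],"turn": 0}])

```text
time: 13.7
tool_pos: [0.4541, 0.0434, 0.3308]
tool_rot: [3.141, 0.0, 1.57]
contact_force: [0.9, -0.8, -0.2]
opening: 0.0396
```

apply_moves(rows=[{"xyz": [-50,0,0],"turn": 0},{"xyz": [-50,0,0],"turn": 0},{"xyz": [-50,0,0],"turn": 0},{"xyz": [-50,0,0],"turn": 0},{"xyz": [-50,3,0],"turn": 0},{"xyz": [-50,3,0],"turn": 0},{"xyz": [-46,6,0],"turn": 0},{"xyz": [0,0,0],"turn": 0},{"xyz": [0,0,0],"turn": 0},{"xyz": [0,0,0],"turn": 0}])

```text
time: 14.95
tool_pos: [0.4661, -0.2999, 0.331]
tool_rot: [3.141, 0.0, 1.571]
contact_force: [1.0, -1.0, -0.7]
opening: 0.0396
```

```bash
python3 - <<'E'
from h import *
s=robot.observe();print(s['contact_force'],s['tool_pos'],s['tool_rot'],s['opening'])
c=shot('side','s3.png')
cv2.imwrite('pics/z3.png',cv2.resize(c['frame'][100:350,220:420],(480,600),interpolation=2))
for dz in (0,-.09): print(proj(c,s['tool_pos']+[0,0,dz]))
print(proj(c,[.471,-.3015,.19]),proj(c,[.467,-.301,.19]))
E
```

```text
[ 0.97376071 -1.01878153 -0.65443694] [ 0.46609387 -0.2999172   0.3310278 ] [3.14133930e+00 3.04391942e-05 1.57106731e+00] 0.03961877050048656
[[316.58125789 194.39270024]]
[[317.90050701 233.63774761]]
[[321.06646829 254.58084609]] [[319.10178521 254.63126557]]
```

View pics/z3.png

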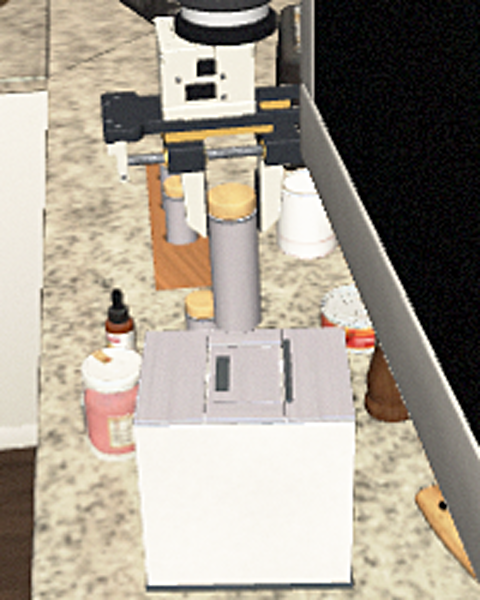

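Held tube A hangs straight above the flap, its foot near (233,325) in the crop. The flap centre is near (249,369), about 2 mm further +x than I estimated. I'll correct and lower.

apply_moves(rows=[{"xyz": [-1,3,0],"turn": 0},{"xyz": [0,0,30],"turn": 0},{"xyz": [0,0,15],"turn": 0},{"xyz": [0,0,15],"turn": 0},{"xyz": [0,0,10],"turn": 0},{"xyz": [0,0,10],"turn": 0},{"xyz": [0,0,0],"turn": 0}])

```text
time: 15.88
tool_pos: [0.4685, -0.3018, 0.2499]
tool_rot: [-3.14, -0.001, 1.57]
contact_force: [-0.8, -0.5, -0.3]
opening: 0.0394
```

apply_moves(rows=[{"xyz": [0,0,15],"turn": 0},{"xyz": [0,0,15],"turn": 0},{"xyz": [0,0,15],"turn": 0},{"xyz": [0,0,8],"turn": 0},{"xyz": [0,0,0],"turn": 0}])

```text
time: 16.5
tool_pos: [0.4687, -0.3018, 0.1968]
tool_rot: [-3.14, -0.001, 1.57]
contact_force: [-0.5, -0.1, -2.1]
opening: 0.0395
```

apply_moves(rows=[{"xyz": [0,0,0],"turn": 0},{"xyz": [0,0,0],"turn": 0},{"xyz": [0,0,0],"turn": 0},{"xyz": [0,0,0],"turn": 0},{"xyz": [0,0,-40],"turn": 0},{"xyz": [0,0,-40],"turn": 0},{"xyz": [0,0,0],"turn": 0}], gripper=0.7)

```text
time: 17.38
tool_pos: [0.4702, -0.303, 0.2812]
tool_rot: [3.136, 0.005, 1.57]
contact_force: [0.1, -0.4, -0.2]
opening: 0.0644
```

```bash
python3 - <<'E'
from h import *
c=shot('side','s4.png')
cv2.imwrite('pics/z4.png',cv2.resize(c['frame'][150:350,220:420],(500,500),interpolation=2))
E
```

```text
(no output)
```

View pics/z4.png

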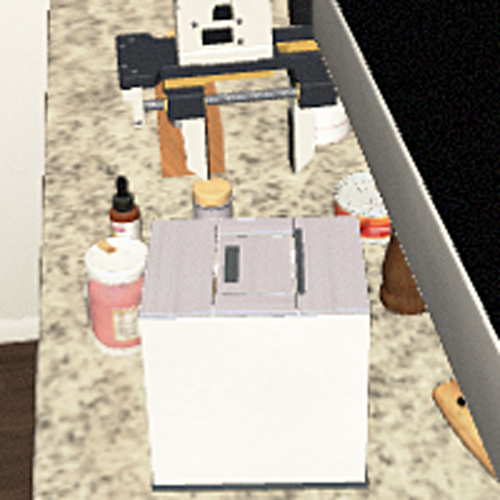

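Tube A has dropped through and the flap looks level. I'll check the flap numerically and cross-check the spare's position.

```bash
python3 - <<'E'
from h import *
c=robot.read_camera('side');print('spare cap pred',proj(c,[.4554,-.07,.12]),'seen ~304.8,225')
a=cv2.imread('pics/side1.png').astype(int)[235:280,280:366];b=c['frame'].astype(int)[235:280,280:366]
d=np.abs(a-b).max(2);print('flap diff',d.max(),d.mean(),(d>25).sum())
print(robot.observe()['tool_pos'])
E
```

```text
spare cap pred [[303.51997963 223.94224685]] seen ~304.8,225
flap diff 107 4.549354005167959 14
[ 0.46891341 -0.30196105  0.27761678]
```

apply_moves(rows=[{"xyz": [58,-4,0],"turn": 0},{"xyz": [58,-3,0],"turn": 0},{"xyz": [58,-3,0],"turn": 0},{"xyz": [58,-3,0],"turn": 0},{"xyz": [0,0,0],"turn": 0},{"xyz": [0,0,50],"turn": 0},{"xyz": [0,0,50],"turn": 0},{"xyz": [0,0,50],"turn": 0},{"xyz": [0,0,35],"turn": 0},{"xyz": [0,0,0],"turn": 0}], gripper=0.9)

```text
time: 18.73
tool_pos: [0.454, -0.0703, 0.09]
tool_rot: [-3.135, -0.002, 1.569]
contact_force: [-0.3, 0.3, 0.6]
opening: 0.0825
```

apply_moves(rows=[{"xyz": [0,0,0],"turn": 0},{"xyz": [0,0,0],"turn": 0},{"xyz": [0,0,0],"turn": 0},{"xyz": [0,0,0],"turn": 0},{"xyz": [0,0,0],"turn": 0},{"xyz": [0,0,0],"turn": 0},{"xyz": [0,0,0],"turn": 0}], gripper=0.3, newtons=25)

```text
time: 19.6
tool_pos: [0.4567, -0.0701, 0.093]
tool_rot: [3.141, 0.0, 1.57]
contact_force: [0.7, -0.1, 4.4]
opening: 0.0394
```

apply_moves(rows=[{"xyz": [0,0,-30],"turn": 0},{"xyz": [0,0,-50],"turn": 0},{"xyz": [0,0,-50],"turn": 0},{"xyz": [0,0,-50],"turn": 0},{"xyz": [0,0,-40],"turn": 0},{"xyz": [0,0,0],"turn": 0}])

```text
time: 20.35
tool_pos: [0.457, -0.0703, 0.3147]
tool_rot: [3.137, 0.002, 1.57]
contact_force: [-0.5, 0.2, -4.1]
opening: 0.0395
```

apply_moves(rows=[{"xyz": [52,0,0],"turn": 0},{"xyz": [52,0,0],"turn": 0},{"xyz": [52,0,0],"turn": 0},{"xyz": [52,0,0],"turn": 0},{"xyz": [52,0,0],"turn": 0},{"xyz": [52,-1,0],"turn": 0},{"xyz": [52,-1,0],"turn": 0},{"xyz": [51,0,0],"turn": 0},{"xyz": [0,0,0],"turn": 0},{"xyz": [0,0,0],"turn": 0}])

```text
time: 21.6
tool_pos: [0.454, 0.3445, 0.3103]
tool_rot: [-3.138, 0.003, 1.57]
contact_force: [0.5, -0.5, -3.1]
opening: 0.0393
```

apply_moves(rows=[{"xyz": [0,0,40],"turn": 0},{"xyz": [0,0,40],"turn": 0},{"xyz": [0,0,40],"turn": 0},{"xyz": [0,0,25],"turn": 0},{"xyz": [0,0,0],"turn": 0},{"xyz": [0,0,0],"turn": 0},{"xyz": [0,0,0],"turn": 0}])

```text
time: 22.48
tool_pos: [0.4554, 0.345, 0.1692]
tool_rot: [3.139, -0.001, 1.569]
contact_force: [-0.1, 0.4, -3.2]
opening: 0.039
```

```bash
python3 - <<'E'
from h import *
s=robot.observe();print(s['contact_force'],s['tool_pos'],s['tool_rot'],s['opening'])
c=shot('side','s5.png')
t=robot.read_camera('top')['frame'][170:250,185:285]
cv2.imwrite('pics/z5.png',np.hstack([cv2.resize(c['frame'][120:230,250:340],(360,440),interpolation=2),cv2.resize(t,(440,440),interpolation=2)]))
E
```

```text
[-0.12254826  0.39819149 -3.22178755] [0.45542886 0.34504375 0.16917335] [ 3.13919821e+00 -1.23110272e-03  1.56939538e+00] 0.03901305225069499
```

View pics/z5.png

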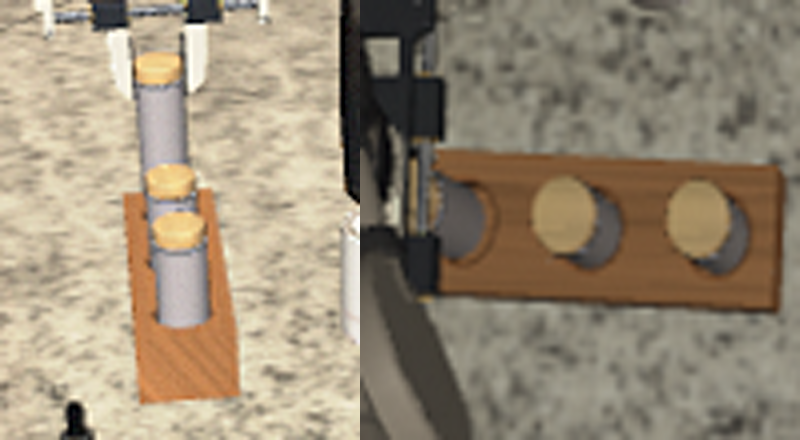

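The spare hangs over hole 1 (pixel (455,220) in the right half), with B and C seated. Shifting 1 mm towards -x and lowering.

apply_moves(rows=[{"xyz": [0,-1,10],"turn": 0},{"xyz": [0,0,10],"turn": 0},{"xyz": [0,0,10],"turn": 0},{"xyz": [0,0,10],"turn": 0},{"xyz": [0,0,10],"turn": 0},{"xyz": [0,0,10],"turn": 0},{"xyz": [0,0,0],"turn": 0},{"xyz": [0,0,0],"turn": 0}])

```text
time: 23.58
tool_pos: [0.4549, 0.345, 0.1061]
tool_rot: [3.14, 0.0, 1.57]
contact_force: [6.5, 3.0, -7.9]
opening: 0.0395
```

apply_moves(rows=[{"xyz": [0,0,0],"turn": 0},{"xyz": [0,0,0],"turn": 0},{"xyz": [0,0,0],"turn": 0},{"xyz": [0,0,0],"turn": 0},{"xyz": [0,0,-30],"turn": 0},{"xyz": [0,0,-50],"turn": 0},{"xyz": [0,0,-60],"turn": 0},{"xyz": [-60,0,0],"turn": 0},{"xyz": [-60,0,0],"turn": 0},{"xyz": [-60,0,0],"turn": 0}], gripper=0.9)

```text
time: 24.82
tool_pos: [0.4531, 0.1634, 0.2479]
tool_rot: [3.141, 0.0, 1.571]
contact_force: [0.2, -0.9, 0.1]
opening: 0.0829
```

apply_moves(rows=[{"xyz": [-60,0,0],"turn": 0},{"xyz": [-60,0,0],"turn": 0},{"xyz": [-60,0,0],"turn": 0},{"xyz": [0,0,0],"turn": 0},{"xyz": [0,0,0],"turn": 0}])

```text
time: 25.45
tool_pos: [0.4531, -0.0148, 0.2477]
tool_rot: [-3.142, -0.0, 1.569]
contact_force: [0.4, 0.4, 0.2]
opening: 0.0825
```

```bash
python3 - <<'E'
from h import *
s=robot.observe();print(s['contact_force'],s['tool_pos'],s['time'])
c=shot('side','s6.png');t=robot.read_camera('top')['frame']
cv2.imwrite('pics/z6.png',np.hstack([cv2.resize(c['frame'][120:345,240:400],(398,560),interpolation=2),np.vstack([cv2.resize(t[180:240,185:285],(400,240),interpolation=2),cv2.resize(t[160:250,385:485],(400,320),interpolation=2)])]))
E
```

```text
[0.39476878 0.37142147 0.23951831] [ 0.45314913 -0.01475243  0.24774467] 25.45
```

View pics/z6.png

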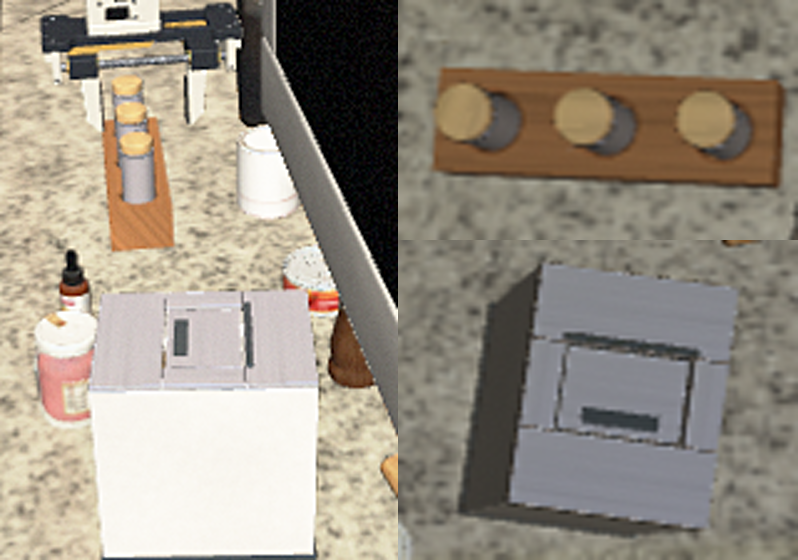

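The top view shows three caps at their original pixels ((201,208), (231,209) and (262,210)), the flap level and the bystanders in place. One numeric comparison, then I'll hand in.

```bash
python3 - <<'E'
from h import *
a=cv2.imread('pics/top1.png');b=robot.read_camera('top')['frame']
g=lambda i,r:cv2.cvtColor(i,6)[r[0]:r[1],r[2]:r[3]].astype(np.float32)
for n,r in dict(A=(196,220,190,214),B=(197,221,220,244),C=(198,222,250,274),flap=(180,222,420,464)).items():
    d=np.abs(g(a,r)-g(b,r));print(n,np.round(cv2.phaseCorrelate(g(a,r),g(b,r))[0],2),d.mean().round(1),d.max())
print(robot.observe()['tool_pos']); print(robot.hand_in())
E
```

```text
A [0.18 0.25] 3.6 35.0
B [-0.09  0.16] 2.3 51.0
C [ 0.01 -0.23] 2.3 37.0
flap [0.5  0.51] 0.7 3.0
[ 0.4532561  -0.01362992  0.24773019]
the job is handed in; nothing more can be done
None
```

The empty tube is in the returns bin with the flap shut, the full spare is in the rack, and I've handed the job in. The interface reported no verdict.

- **Weighing:** I lifted all three rack tubes. The one in hole 3 pulled 3.4 N and the one in hole 2 pulled 3.7 N. The one in hole 1 pulled 0.9 N, so it was the empty one. I put the two full tubes back in their holes.
- **Bin and spare:** I lowered the empty tube through the flap and let go, and it dropped in without needing a push. The spare went into hole 1. The job took about 25 s of the 72 s allowed.
- **Last checks:** All three caps matched their starting positions in the top camera to within about 0.3 px. The flap looked the same as at the start, with grey levels differing by 3 at most. The phase-correlation check on the flap gave a shift of about 0.5 px, which disagrees. I put that down to there being almost no difference to measure. The jars, mug, tin and mill looked unmoved in the pictures, and the arm was clear of everything.
- **Contact forces:** I pressed one full tube down with about 11 N when putting it back in hole 3. There was also a short side force of about 7 N as the spare went in. Neither left a visible shift. I could not measure the force of the seated tubes on the rack directly.

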